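Unclip the dust-filter cover

TASK

The dust filter in the hose box needs cleaning. Squeeze the two upright tabs on the slotted cover together between the fingers so that it unclips (not the plain cover of the other box), lift it off its box, and lay it flat, right way up, inside the shallow plywood tray; set it down rather than drop it, and let go.

Things in the scene. Friction and masses are not known exactly. Their poses are not given: they have to be found in the camera images.
- cover: Grey slotted cover, plate 100 (x) x 84 (y) x 16 mm, three dark slots at each x end, about 0.2 kg. Origin: centre of underside, z up. Clipped flush (2 mm play) in the top of a fixed grey box 116 x 108 x 60 mm high, same yaw (within 29 degrees), black hose stub 45 mm long on its +x side. Lift 20 mm straight up to clear. The like box with a plain cover and no stub is not wanted.
- tab_left (a joint): Inward travel (m) of the cover's +y tab, an upright grey plate on the cover's y axis, 34 mm wide (x), 6 thick, from 16 to 48 mm above the cover's origin; its outer face is at y = +28 mm at rest. 0: sprung out, bolt caught under the box's wall; 0.012: fully in, against the fixed middle block (20 mm across y, 38 mm high). Spring 1.6 N at 0, 6.4 N fully in.
- tab_right (a joint): The same for the -y tab, a mirror image: outer faces 56 mm apart at rest, 32 mm fully squeezed. Each bolt is clear of the box from about 0.0065 and springs out again when let go; the cover comes off only with both in. Pinch from above along the cover's y at 35 to 42 mm above its origin and lift by the squeezed tabs.
- tray: Shallow open plywood tray fixed on the bench, 210 (x) x 180 (y) x 24 mm high outside, walls and floor 6 mm thick, empty. Origin: centre of its underside, z up; yaw within 12 degrees. Tray and the two boxes may stand in any of three places.
Things that resemble listed ones, but are neither listed nor needed, are in the scene too. Leave any pink look-alike of the cover alone.

How it is judged:
By the outcome, as a careful person would: the job done as asked, in the order asked, and still so for the second after the job is handed in, with the robot touching nothing.
It also fails if it takes over 42 s, if anything falls off the work surface, if the arm or the gripper's body presses on something with over 40 N, if the wrist force passes 120 N, or if a joint passes its speed limit or range.

ROBOT

A 7-joint arm with a two-finger parallel gripper is mounted at the origin on the work surface. World frame = base frame: x ahead of the robot, y to its left, z up, the work surface at z = 0. Lengths are in m, angles in rad, forces in N, time in s.
With the tool pointing down it reaches from about 0.425 to 1.025 m from the base axis. Payload 9.4 kg.
Tool frame: the origin (TCP) lies at the very end of the fingers, on their centre line; the grasp point (between the pads) lies 19 mm behind it; z points along the fingers, y is the line along which they close (so a half turn about z gives the same grasp; the last joint's range is limited). The gripper opens to 85 mm and grips with 20 to 120 N. Pads are 22 mm wide; open, the fingers measure 114 mm over their backs; the gripper's body (76 mm by 85 mm) begins 54 mm behind the grasp point. The pads swing forward as they close: fully open they stand 13 mm farther back than shut.
Start: joints at [1.104, 0.599, -0.003, 1.599, 0.002, 0.943, -0.08], TCP at [0.275, -0.671, 0.205] pointing down, gripper open.
Joint ranges: [-2.57, 2.57], [-0.35, 1.97], [-1.29, 1.29], [0.11, 2.56], [-1.05, 4.19], [0.11, 1.86], [-2.63, 2.63]. Speed limits (rad/s): [2.22, 2.22, 3.01, 3.01, 3.14, 3.14, 3.14].

INTERFACE

Orientations are given as a unit quaternion [x, y, z, w].
In Python, from bench import robot gives the robot as it stands.
- The arm moves only by the tool drive_tool, never from a script. Its arguments are lists of equal length, an entry for each row: "grip": the finger opening in m, from 0 to 0.0854; "linear": the shift along the tool's x, y, z in m, a list of three; "twist": the turn about the tool's z in rad. In form: {"grip": [grip, ...], "linear": [[x, y, z], ...], "twist": [twist, ...]}. A call has 1 to 5 rows; each row is the pose to reach, as a shift and turn from the pose commanded when the call began, along the tool's axes at that moment; what a row does not reach only later rows make up. A row lasts 1/10 s, in which the tool goes at most 50 mm and 8.59 degrees, less where a joint would pass 70% of its speed; a pose out of reach is approached as far as the arm can. A call with a gripper value outside its range is refused whole. The fingers move at their own pace and stop on an object; "squeeze" is the grip in N (left out, the last holds). Time passes only in rows, so rows that repeat a pose let the fingers close. It gives the time, the measured TCP pose, the force, the opening and the grip force at its end, in the units of the state.
- robot.get_state(): the state, without advancing time (a new reading comes with each control period).
- robot.snapshot(name): name is "scene" or "top" or "wrist"; returns the picture (480x640x3 uint8, red, green, blue); there is no depth.
- robot.camera_model(name): a dict with "fx", "fy", "cx", "cy" (pixels), "T" (4x4, takes a point from camera to world coordinates); the wrist camera has in their place "hand_eye" (4x4, takes a point from camera to tool coordinates, whose origin is the TCP and whose axes are the flange's). Camera axes: x right, y down, z forward; pixel columns grow to the right and rows downward; lengths in m; the calibration is good to about 2 mm. A picture is of the moment at which its call begins: read the wrist's pose just before it. camera_model takes no time and is no camera call.
- robot.hand_in(): hands the job in; it is judged then, once.
Trained networks look in the newest picture that a camera, given by its name, has taken for a name from the list of things; names that differ only in an ending like _2 or _b are one class to them, and where a whole thing is asked for, a point or a joint stands for the part that bears it (a point fixed in the world has none). Each returns a list of dicts, best first, with "p" (0 to 1); they miss things now and then, are a little off and sometimes report something else, mostly with a low value. They report only what shows in the picture. A call takes as long as a camera call. They do not tell look-alikes from the thing itself.
- robot.search_frame(camera, label): "extent" ([left, top, width, height] in pixels, round what is visible of it).
- robot.cut_out(camera, label): "region" (480x640 bool, what is visible of it) and "extent" ([left, top, width, height] in pixels, round what is visible of it).
The state is a dict: "time_s": time; "joints": joint angles; "qvel": joint speeds; "joint_efforts": joint torques, N m; "eef_pos": TCP position; "ee_rot": TCP orientation; "ft_force": force on the tool from outside, world axes, zero at the start; "ft_torque": the same for the moment, N m; "gripper_width": opening from 0.0 (shut) to 1.0 (fully open); "finger_force": force on a finger pad.
Only numpy, scipy, OpenCV 4.12 (cv2) and the standard library are available. Lean on these libraries where they do the work, as an engineer would, in place of code of your own. Each camera call takes 0.05 s, during which the arm holds its last target. There are 200 camera calls.

## Working session

There is one attempt and no reset: what is moved stays moved. The work goes in short steps, Python scripts to look and compute and a tool call to move; the robot and the scene stay as the last step left them, time stands still between calls to the robot, and variables do not carry over. Pictures are saved under pics/ and viewed, at most 10 in all, crops included, and the job is handed in when it is done.

Besides the shell and the picture viewer there is one more tool, called after "Emit:" by a JSON object that holds its "name" and its "arguments", one argument or row to a line. drive_tool: Moves the arm, as the interface text tells. Its arguments: {"type":"object","properties":{"grip":{"type":"array"},"linear":{"type":"array"},"twist":{"type":"array"},"squeeze":{"type":"number"}},"required":["grip","linear","twist"]}

```bash
mkdir -p pics; ls
cat > h.py <<'E'
import numpy as np,cv2
from bench import robot
from scipy.spatial.transform import Rotation as R
def save(n,im): cv2.imwrite(f'pics/{n}.png',cv2.cvtColor(im,cv2.COLOR_RGB2BGR))
def cam(name,st=None):
    m=robot.camera_model(name); K=np.array([[m['fx'],0,m['cx']],[0,m['fy'],m['cy']],[0,0,1]])
    if 'T' in m: return K,np.array(m['T'])
    st=st or robot.get_state(); T=np.eye(4); T[:3,:3]=R.from_quat(st['ee_rot']).as_matrix(); T[:3,3]=st['eef_pos']
    return K,T@np.array(m['hand_eye'])
def ray(KT,uv):
    K,T=KT; d=T[:3,:3]@np.linalg.solve(K,[uv[0],uv[1],1]); return T[:3,3],d
def onz(KT,uv,z):
    o,d=ray(KT,uv); return o+d*(z-o[2])/d[2]
def proj(KT,P):
    K,T=KT; P=np.atleast_2d(P); c=(P-T[:3,3])@T[:3,:3]; p=c@K.T; return p[:,:2]/p[:,2:]
def tri(a):
    A=np.zeros((3,3));b=np.zeros(3)
    for o,d in a:
        d=d/np.linalg.norm(d);M=np.eye(3)-np.outer(d,d);A+=M;b+=M@o
    return np.linalg.solve(A,b)
E
python3 - <<'E'
from h import *
s=robot.get_state(); print(s)
for n in ['scene','top']:
    im=robot.snapshot(n); save(n+'0',im); KT=cam(n); print(n,KT)
    for l in ['cover','tab_left','tray']:
        try:
            for r in robot.cut_out(n,l):
                m=r['region']; c=np.argwhere(m).mean(0)[::-1]; print(l,round(r['p'],2),np.round(r['extent']),c.round(1),m.sum(),onz(KT,c,.06).round(3))
        except Exception as e: print(l,e)
a=cv2.imread('pics/scene0.png');b=cv2.imread('pics/top0.png')
E
```

```text
pics
{'time_s': 0.0, 'joints': array([ 1.10427822,  0.60014865, -0.00250998,  1.60015946,  0.00180825,
        0.94289892, -0.0797617 ]), 'qvel': array([-3.92150370e-04,  6.17529826e-05, -1.18974229e-03,  8.63285371e-04,
        9.58455167e-04, -1.12014029e-03, -6.25004882e-04]), 'joint_efforts': array([-2.00670879e-04, -7.76435351e+01,  1.56461611e+00, -2.58001238e+01,
        1.22651324e-02,  8.89873219e-03,  4.79501921e-06]), 'eef_pos': array([ 0.27527036, -0.67013484,  0.20398992]), 'ee_rot': array([ 9.81057779e-01,  1.93713666e-01, -2.39883986e-04, -7.69883124e-04]), 'ft_force': array([ 0.87144443, -0.46766661, -0.26481528]), 'ft_torque': array([ 0.03640325, -0.04225099, -0.02752695]), 'finger_force': 0.0, 'gripper_width': 0.9999189030347383}
scene (array([[515.90489352,   0.        , 313.87030148],
       [  0.        , 515.90489352, 242.88928104],
       [  0.        ,   0.        ,   1.        ]]), array([[ 0.74715224,  0.54964603, -0.37370144,  0.8361662 ],
       [ 0.66453464, -0.62836774,  0.4044103 , -0.39264671],
       [-0.01253941, -0.55049361, -0.8347452 ,  0.83273841
[... 572 characters left out ...]
52617],
       [-0.99966819, -0.00256006,  0.02563127, -0.00875082],
       [-0.02509995, -0.12680081, -0.99161058,  0.9066044 ],
       [ 0.        ,  0.        ,  0.        ,  1.        ]]))
cover 0.72 [152. 279.  67.  69.] [184.6 313.2] 2590 [0.347 0.266 0.06 ]
cover 0.56 [162. 197.  55.  59.] [188.3 225.8] 2588 [0.504 0.266 0.06 ]
cover 0.43 [169. 211.   6.  21.] [170.8 222.2] 177 [0.511 0.299 0.06 ]
tab_left 0.52 [169. 212.   8.  20.] [170.8 222.2] 177 [0.511 0.299 0.06 ]
tab_left 0.5 [180. 316.  27.  20.] [193.5 324.8] 169 [0.326 0.249 0.06 ]
tray 0.75 [288. 124. 101. 116.] [336.8 182.3] 10277 [ 0.585 -0.004  0.06 ]
tray 0.48 [162. 197.  52.  58.] [188.3 226. ] 2569 [0.504 0.266 0.06 ]
```

View pics/top0.png

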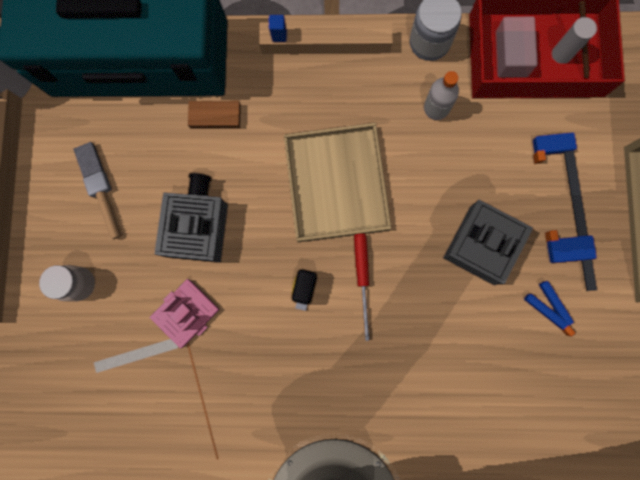

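View pics/scene0.png

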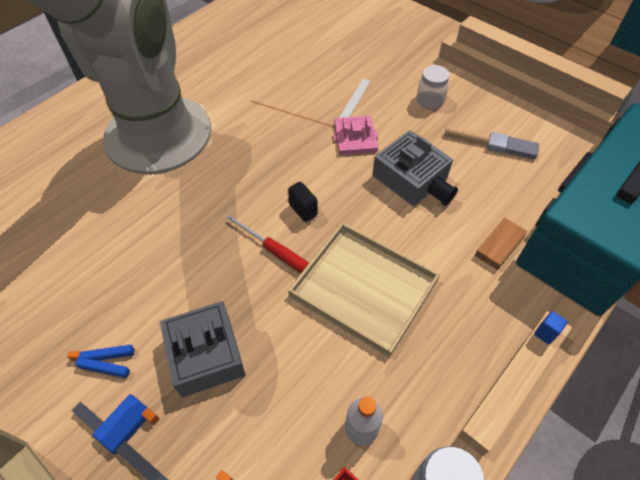

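The top picture shows the slotted cover at about (190,227), with its hose stub at (199,185). The tray is at (337,182), the plain cover at (490,242) and the pink look-alike at (185,315). The scene view agrees, with the slotted box at (412,165). Next I'll measure coarsely from both views.

Run:
```python
from h import *
m=robot.camera_model('wrist'); print(np.round(m['hand_eye'],3),m['fx'],m['cx'],m['cy'])
best={}
for n in ['scene','top']:
    robot.snapshot(n); KT=cam(n)
    r=robot.cut_out(n,'tray')[0]['region'].astype(np.uint8)
    c=max(cv2.findContours(r,0,2)[0],key=cv2.contourArea)
    P=np.array([onz(KT,p[0],.024)[:2] for p in c],np.float32)
    print(n,'tray',cv2.minAreaRect(P))
    best[n]=KT
    for q in robot.cut_out(n,'cover')[:2]:
        c=max(cv2.findContours(q['region'].astype(np.uint8),0,2)[0],key=cv2.contourArea)
        P=np.array([onz(KT,p[0],.06)[:2] for p in c],np.float32); print(n,'cover',cv2.minAreaRect(P))
```

```text
[[ 0.    -0.954 -0.3    0.077]
 [ 1.     0.    -0.     0.   ]
 [ 0.    -0.3    0.954 -0.169]
 [ 0.     0.     0.     1.   ]] 414.3331530213059 315.25223124694094 233.70389045543735
scene tray ((0.5982273817062378, -0.007716953754425049), (0.21267519891262054, 0.18876107037067413), 7.292141914367676)
scene cover ((0.37332984805107117, 0.24034170806407928), (0.09073911607265472, 0.10837310552597046), 46.294883728027344)
scene cover ((0.5030467510223389, 0.27369245886802673), (0.1028086468577385, 0.10379921644926071), 86.10285949707031)
top tray ((0.5965553522109985, -0.002554789185523987), (0.213420107960701, 0.18123571574687958), 7.630496025085449)
top cover ((0.5050114393234253, 0.2663366198539734), (0.08631350845098495, 0.10219710320234299), 84.36711120605469)
top cover ((0.34715181589126587, 0.2648184597492218), (0.09100985527038574, 0.09849785268306732), 46.1571044921875)
```

Emit:
{"name": "drive_tool", "arguments": {
  "grip": [0.085, 0.085, 0.085, 0.085, 0.085],
  "linear": [
    [0.47, -0.42, -0.05],
    [0.47, -0.42, -0.05],
    [0.47, -0.42, -0.05],
    [0.47, -0.42, -0.05],
    [0.47, -0.42, -0.05]
  ],
  "twist": [0, 0, 0, 0, 0]
}}

```text
time_s: 1.2
eef_pos: [0.3822, -0.447, 0.2251]
ee_rot: [0.982, 0.191, -0.001, 0.001]
ft_force: [1.8, 0.5, 0.2]
gripper_width: 0.996
finger_force: 0.0
```

Emit:
{"name": "drive_tool", "arguments": {
  "grip": [0.085, 0.085, 0.085, 0.085, 0.085],
  "linear": [
    [0.29, -0.26, 0],
    [0.29, -0.26, 0],
    [0.29, -0.26, 0],
    [0.29, -0.26, 0],
    [0.29, -0.26, 0]
  ],
  "twist": [0, 0, 0, 0, 0]
}}

```text
time_s: 1.7
eef_pos: [0.4937, -0.2195, 0.225]
ee_rot: [0.981, 0.194, 0.0, 0.0]
ft_force: [1.2, -0.1, 0.2]
gripper_width: 0.995
finger_force: 0.0
```

Emit:
{"name": "drive_tool", "arguments": {
  "grip": [0.085, 0.085, 0.085, 0.085, 0.085],
  "linear": [
    [0.12, -0.28, 0],
    [0.12, -0.28, 0],
    [0.12, -0.28, 0],
    [0.12, -0.28, 0],
    [0.12, -0.28, 0]
  ],
  "twist": [0.1, 0.2, 0.3, 0.4, 0.48]
}}

```text
time_s: 2.2
eef_pos: [0.4967, 0.0307, 0.225]
ee_rot: [0.999, -0.047, 0.0, -0.0]
ft_force: [1.0, 0.2, 0.5]
gripper_width: 0.996
finger_force: 0.0
```

Emit:
{"name": "drive_tool", "arguments": {
  "grip": [0.085, 0.085, 0.085, 0.085, 0.085],
  "linear": [
    [-0.01, -0.17, 0],
    [-0.01, -0.17, 0],
    [-0.01, -0.17, 0],
    [-0.01, -0.17, 0],
    [-0.01, -0.17, 0]
  ],
  "twist": [0, 0, 0, 0, 0]
}}

```text
time_s: 2.7
eef_pos: [0.5018, 0.2031, 0.2246]
ee_rot: [0.999, -0.042, 0.0, -0.001]
ft_force: [-0.8, -0.9, -0.1]
gripper_width: 0.999
finger_force: 0.0
```

```bash
cat > look.py <<'E'
from h import *
import sys,pickle
n=sys.argv[1]
s=robot.get_state(); im=robot.snapshot('wrist'); save(n,im); KT=cam('wrist',s); d={'KT':KT}
for l in ['cover','tab_left','tab_right']:
    for r in robot.cut_out('wrist',l):
        m=r['region'].astype(np.uint8)
        c=max(cv2.findContours(m,0,2)[0],key=cv2.contourArea)
        (u,w,a)=cv2.minAreaRect(c); print(l,round(r['p'],2),np.round(r['extent']),np.round(u,1),np.round(w,1),round(a,1),m.sum())
        d.setdefault(l,[]).append(m)
pickle.dump(d,open(n+'.pkl','wb')); print(np.round(s['eef_pos'],4),np.round(s['ee_rot'],4))
E
python3 look.py w1
```

```text
cover 0.89 [197. 283. 116. 114.] [253.  339.4] [90.8 92.4] 34.7 7437
cover 0.64 [181. 142. 113. 120.] [237.  201.5] [119. 108.] 90.0 12246
tab_left 0.85 [255. 346.  38.  43.] [269.9 366.8] [15.2 46.6] 36.9 603
tab_left 0.6 [192. 185.  18.  53.] [202.6 211. ] [49.7 19.1] 85.6 800
tab_right 0.96 [214. 307.  33.  57.] [229.7 340.4] [11.9 46.9] 38.2 568
tab_right 0.7 [258. 187.  37.  51.] [266. 211.] [50. 12.] 90.0 580
[0.5018 0.2031 0.2246] [ 9.991e-01 -4.220e-02  1.000e-04 -8.000e-04]
```

View pics/w1.png

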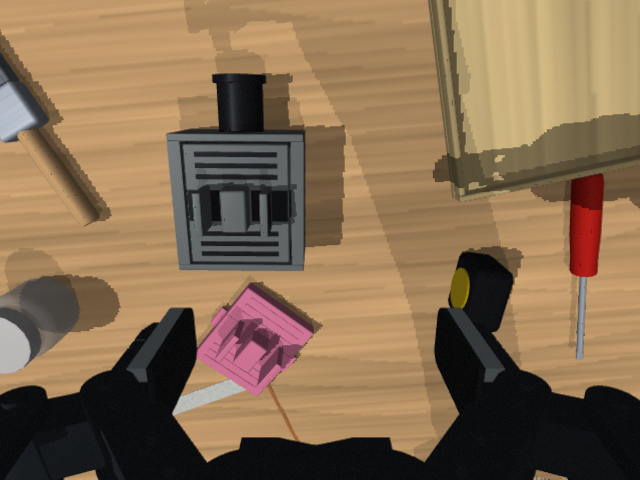

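Emit:
{"name": "drive_tool", "arguments": {
  "grip": [0.085, 0.085, 0.085, 0.085],
  "linear": [
    [0, -0.05, 0],
    [0, -0.07, 0],
    [0, -0.07, 0],
    [0, -0.07, 0]
  ],
  "twist": [0, 0, 0, 0]
}}

```text
time_s: 3.3
eef_pos: [0.5085, 0.2673, 0.2244]
ee_rot: [0.999, -0.045, -0.0, 0.0]
ft_force: [0.2, -0.1, 0.2]
gripper_width: 0.997
finger_force: 0.0
```

```bash
python3 look.py w2
```

```text
cover 0.91 [255. 285. 118. 116.] [314.4 341.3] [90.5 93.8] 36.0 7535
cover 0.79 [259. 147. 112. 116.] [315.5 203. ] [118. 105.] 90.0 12091
tab_left 0.77 [265. 187.  21.  50.] [283.5 212. ] [50. 11.] 90.0 539
tab_left 0.74 [322. 350.  32.  37.] [334.3 368.3] [19.1 41. ] 45.0 646
tab_right 0.81 [338. 186.  31.  54.] [347.5 212. ] [50. 13.] 90.0 576
tab_right 0.69 [271. 308.  38.  54.] [295. 342.] [15.5 43.5] 39.8 695
[0.5085 0.2673 0.2244] [ 9.99e-01 -4.55e-02 -2.00e-04  5.00e-04]
```

View pics/w2.png

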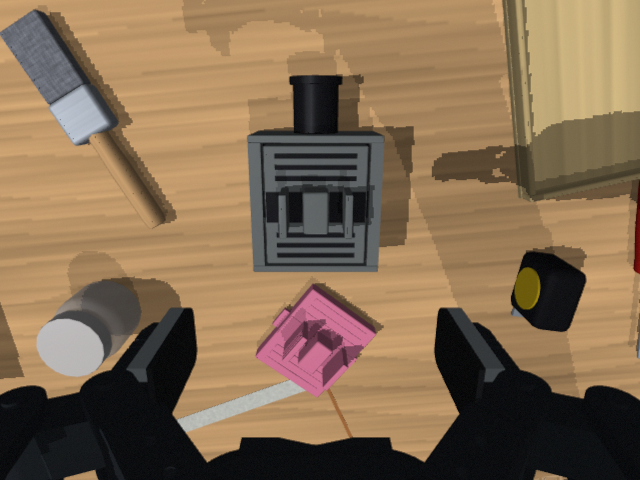

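Both wrist views show the slotted box aligned with the tool. Its top corners are about (167,134), (305,132), (304,269) and (179,270) in w1, and (247,136), (384,134), (379,271) and (254,271) in w2. The stub is at the top and the pink look-alike sits just below the box.

Run:
```python
from h import *
import pickle
from scipy.optimize import least_squares
d1,d2=[pickle.load(open(f'w{i}.pkl','rb'))['KT'] for i in (1,2)]
c1=np.array([(167,134),(305,132),(304,269),(179,270)],float);c2=np.array([(247,136),(384,134),(379,271),(254,271)],float)
for a,b in zip(c1,c2): print('corner',tri([ray(d1,a),ray(d2,b)]).round(4))
# tabs' top-plane corners, inner block
for a,b in [((202.6,211),(283.5,212)),((266,211),(347.5,212)),((233,211),(315,213))]: print('tab',tri([ray(d1,a),ray(d2,b)]).round(4))
L=np.array([(58,54),(58,-54),(-58,-54),(-58,54)])/1000
def f(p):
    c,s=np.cos(p[3]),np.sin(p[3]); P=np.c_[L@np.array([[c,s],[-s,c]])+p[:2],np.full(4,p[2])]
    return np.r_[(proj(d1,P)-c1).ravel(),(proj(d2,P)-c2).ravel()]
r=least_squares(f,[.5,.27,.06,-.09]); print(r.x.round(4),r.fun.round(1))
s=robot.get_state(); rm=R.from_quat(s['ee_rot']).as_matrix(); yaw=np.arctan2(rm[1,0],rm[0,0]); print('toolyaw',yaw,s['eef_pos'])
t=np.r_[r.x[:2],0.]-s['eef_pos']; print('shift in tool',(rm.T@t).round(4))
im=cv2.imread('pics/w2.png')[120:285,235:400]; cv2.imwrite('pics/c2.png',cv2.resize(im,None,fx=3.6,fy=3.6,interpolation=2))
```

```text
corner [0.5653 0.3165 0.0554]
corner [0.557  0.2069 0.051 ]
corner [0.4436 0.2178 0.0635]
corner [0.4524 0.3251 0.0633]
tab [0.5052 0.2926 0.0751]
tab [0.5014 0.2422 0.0775]
tab [0.5037 0.2676 0.0795]
[ 0.5039  0.2666  0.0593 -0.085 ] [-0.8 -1.  -1.6  1.1  0.4  0.8  1.5 -0.3  0.2 -1.   0.4  0.2 -0.5 -0.2
  0.5  0.5]
toolyaw -0.09212027196229515 [0.50863264 0.26702264 0.22468793]
shift in tool [-0.0047  0.0007  0.2247]
```

View pics/c2.png

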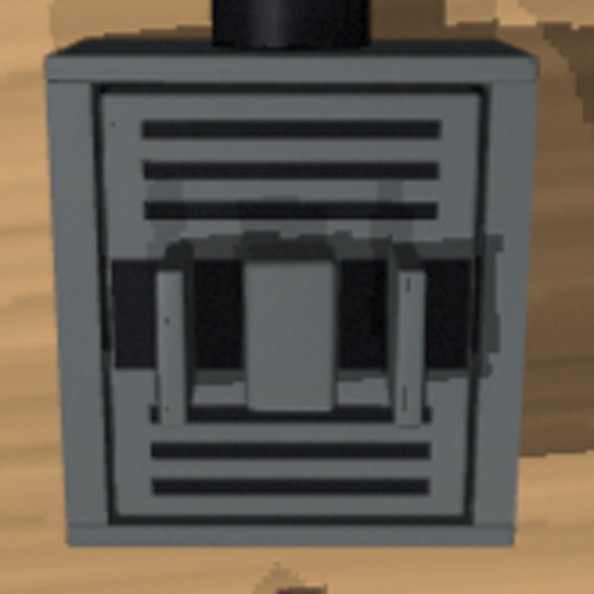

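The crop shows the tab tops at crop x 171 and 411, rows 268–425, which is about (282.6,216) and (349.3,216) in w2. I'll check their spacing at z≈0.092 and work out the shift for the pinch.

Run:
```python
from h import *
import pickle
d=pickle.load(open('w2.pkl','rb'))['KT']
o=np.array([235,120])
q={k:onz(d,o+np.array(v)/3.6,.092) for k,v in dict(lf=(171,268),ln=(172,425),rf=(411,268),rn=(410,425)).items()}
for k in q: print(k,q[k].round(4))
print('spacing',np.linalg.norm(q['lf']-q['rf']),np.linalg.norm(q['ln']-q['rn']),'width',np.linalg.norm(q['lf']-q['ln']))
v=(q['lf']-q['rf']); print('yaw',-np.arctan2(v[0],v[1]))
c=sum(q.values())/4; 
b=[onz(d,o+np.array(v)/3.6,.082) for v in [(246,262),(337,262),(246,410),(332,410)]]; print('block',np.mean(b,0).round(4))
s=robot.get_state(); rm=R.from_quat(s['ee_rot']).as_matrix()
print(c.round(4),s['eef_pos'].round(4),'shift',(rm.T@(c-s['eef_pos'])).round(4), np.arctan2(rm[1,0],rm[0,0]))
```

```text
lf [0.5231 0.2901 0.092 ]
ln [0.4893 0.2938 0.092 ]
rf [0.5186 0.2408 0.092 ]
rn [0.4847 0.2433 0.092 ]
spacing 0.04945199339545206 0.05066972561093205 width 0.034028660292345796
yaw -0.09087575097652036
block [0.5036 0.2672 0.082 ]
[0.5039 0.267  0.092 ] [0.5086 0.267  0.2247] shift [-0.0047  0.0004  0.1327] -0.09212027196229515
```

Emit:
{"name": "drive_tool", "arguments": {
  "grip": [0.085, 0.085, 0.085, 0.085, 0.085],
  "linear": [
    [-0.005, 0, 0.02],
    [-0.005, 0, 0.06],
    [-0.005, 0, 0.1],
    [-0.005, 0, 0.11],
    [-0.005, 0, 0.11]
  ],
  "twist": [0, 0, 0, 0, 0]
}}

```text
time_s: 4.0
eef_pos: [0.5029, 0.2681, 0.1137]
ee_rot: [0.999, -0.045, -0.001, 0.001]
ft_force: [0.3, 0.3, 1.2]
gripper_width: 0.996
finger_force: 0.0
```

```bash
python3 look.py w3
```

```text
cover 0.97 [238. 336. 154. 111.] [315.7 411.2] [124. 122.] 33.7 10467
cover 0.88 [236. 151. 160. 172.] [316.  235.5] [169. 156.] 90.0 25055
tab_left 0.9 [258. 214.  17.  81.] [267.7 254.1] [78.  18.8] 88.2 1268
tab_left 0.7 [329. 422.  27.  20.] [343.2 430.2] [17.3 27.8] 78.7 313
tab_right 0.84 [259. 367.  48.  73.] [290.6 414.8] [25.6 55.1] 42.0 1353
tab_right 0.66 [353. 219.  38.  78.] [364.5 254.5] [18.7 79. ] 1.3 1343
[0.5029 0.2681 0.1137] [ 0.999  -0.0454 -0.0012  0.001 ]
```

View pics/w3.png

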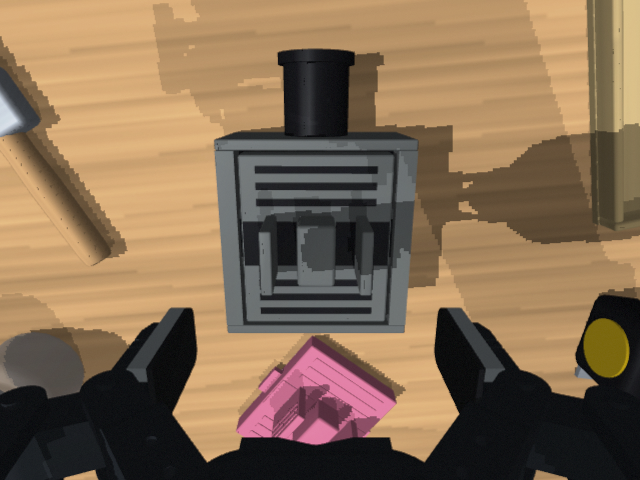

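The tabs are centred at about (316,255), midway between the fingers, so the alignment is good. I'll descend and pinch.

Emit:
{"name": "drive_tool", "arguments": {
  "grip": [0.085, 0.085, 0.085, 0.085, 0.085],
  "linear": [
    [0.001, 0, 0.02],
    [0.001, 0, 0.04],
    [0.001, 0, 0.051],
    [0.001, 0, 0.051],
    [0.001, 0, 0.051]
  ],
  "twist": [0, 0, 0, 0, 0]
}}

```text
time_s: 4.7
eef_pos: [0.5049, 0.2692, 0.0644]
ee_rot: [0.999, -0.045, 0.0, -0.0]
ft_force: [-0.2, 0.1, -0.3]
gripper_width: 0.998
finger_force: 0.0
```

Emit:
{"name": "drive_tool", "arguments": {
  "grip": [0.06, 0.045, 0.03, 0.02, 0.02],
  "linear": [
    [0, 0, 0],
    [0, 0, 0],
    [0, 0, 0],
    [0, 0, 0],
    [0, 0, 0]
  ],
  "twist": [0, 0, 0, 0, 0],
  "squeeze": 35
}}

```text
time_s: 5.2
eef_pos: [0.505, 0.2701, 0.0657]
ee_rot: [0.999, -0.045, 0.001, -0.001]
ft_force: [-3.7, 0.3, 21.7]
gripper_width: 0.241
finger_force: 10.4
```

Emit:
{"name": "drive_tool", "arguments": {
  "grip": [0.02, 0.02, 0.02, 0.02],
  "linear": [
    [0, 0, 0],
    [0, 0, 0],
    [0, 0, 0],
    [0, 0, 0]
  ],
  "twist": [0, 0, 0, 0]
}}

```text
time_s: 5.6
eef_pos: [0.505, 0.2699, 0.0657]
ee_rot: [0.999, -0.045, 0.001, -0.001]
ft_force: [-4.1, -1.5, 20.5]
gripper_width: 0.238
finger_force: 10.5
```

```bash
python3 look.py w4
```

```text
cover 0.92 [274. 387.  81.  57.] [315.5 414.5] [57. 83.] 90.0 3667
cover 0.57 [220. 167. 204. 208.] [320.3 270.1] [196.  205.6] 0.5 30229
tab_left 0.7 [274. 248.  21.  80.] [282.3 287.2] [80.3 22.1] 87.9 963
tab_right 0.63 [344. 250.  26.  56.] [357.  275.5] [55. 22.] 90.0 933
tab_right 0.58 [269. 412.  37.  34.] [276.2 419.1] [8.5 9.8] 26.6 96
[0.505  0.2699 0.0657] [ 9.99e-01 -4.49e-02  9.00e-04 -9.00e-04]
```

View pics/w4.png

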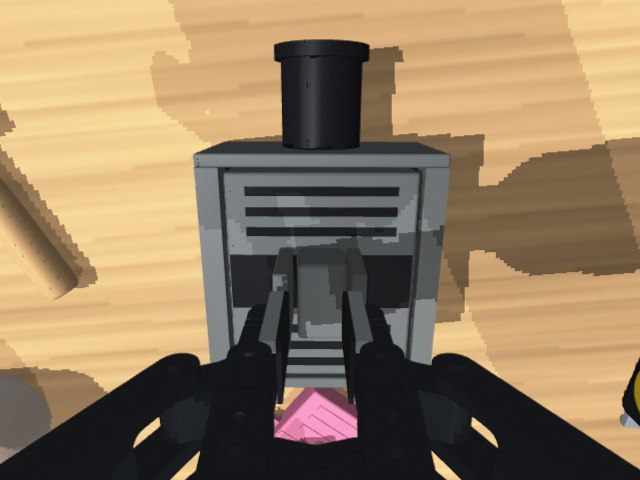

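Run:
```python
import cv2
im=cv2.imread('pics/w4.png')[230:410,220:420]; im=cv2.convertScaleAbs(im,alpha=1.8,beta=20); cv2.imwrite('pics/c4.png',cv2.resize(im,None,fx=3.3,fy=3.3,interpolation=2))
```

```text
(no output)
```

View pics/c4.png

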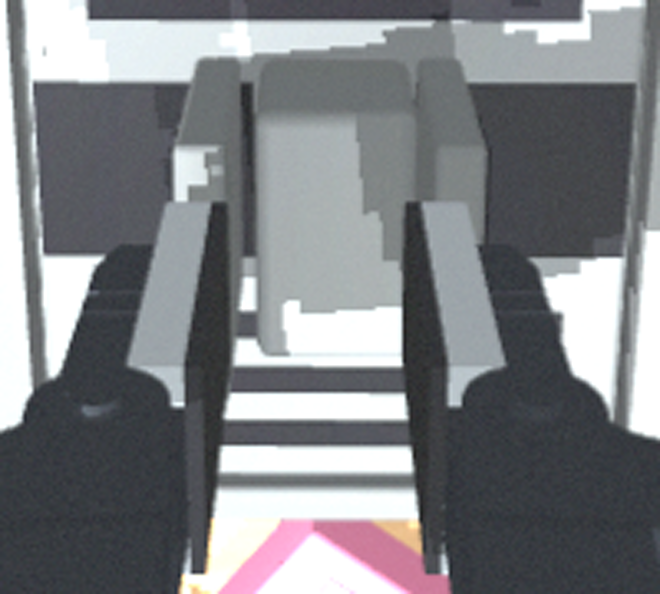

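Run:
```python
from h import *
m=robot.camera_model('wrist');K=np.array([[m['fx'],0,m['cx']],[0,m['fy'],m['cy']],[0,0,1]]);H=np.array(m['hand_eye'])
def at(u,v,x): # tool-frame point on plane tool x = x
    d=H[:3,:3]@np.linalg.solve(K,[u,v,1]);o=H[:3,3]; return (o+d*(x-o[0])/d[0]).round(4)
f=lambda a,b:(220+a/3.3,230+b/3.3)
for n,p in dict(ltip=(212,203),rtip=(420,203),ltop=(165,370),rtop=(470,370),lback=(160,203),rback=(470,203)).items(): print(n,at(*f(*p),.011))
# tabs tops seen at far edge: image->world z .092
KT=cam('wrist')
for p in [(178,145),(222,145),(435,145),(487,145),(200,62),(240,62)]: print(onz(KT,f(*p),.092).round(4))
# predicted pixels of open fingertips in w2/w3 view: (195,310)
print('open tip',at(193,310,.011),at(437,310,.011))
s=robot.get_state();print(s['gripper_width'],s['finger_force'],s['ft_force'],s['ft_torque'])
```

```text
ltip [ 0.011  -0.0112 -0.0307]
rtip [ 0.011   0.0119 -0.0307]
ltop [ 0.011  -0.0129 -0.0645]
rtop [ 0.011   0.0138 -0.0645]
lback [ 0.011  -0.017  -0.0307]
rback [ 0.011   0.0175 -0.0306]
[0.5223 0.2836 0.092 ]
[0.5219 0.2787 0.092 ]
[0.5198 0.2547 0.092 ]
[0.5192 0.2488 0.092 ]
[0.532 0.28  0.092]
[0.5316 0.2756 0.092 ]
open tip [ 0.011  -0.0407 -0.045 ] [ 0.011   0.0409 -0.0449]
0.23232978704995305 10.504943733103573 [-4.49538596  0.47830196 20.49065203] [-0.10375847  0.99969279 -0.00532064]
```

The crop shows the fingertips sitting on top of the tabs at (287,291) and (347,291). The 20 mm gap and the upward force fit that. So the visible finger ends lie about 27–30 mm behind the stated TCP, and I need to go lower. I'll back off, open and look again.

Emit:
{"name": "drive_tool", "arguments": {
  "grip": [0.02, 0.02, 0.085, 0.085, 0.085],
  "linear": [
    [0, 0, -0.02],
    [0, 0, -0.035],
    [0, 0, -0.035],
    [0, 0, -0.035],
    [0, 0, -0.035]
  ],
  "twist": [0, 0, 0, 0, 0]
}}

```text
time_s: 6.3
eef_pos: [0.5041, 0.2688, 0.098]
ee_rot: [0.999, -0.045, -0.0, 0.0]
ft_force: [-0.0, -0.6, -0.5]
gripper_width: 0.739
finger_force: 0.0
```

Emit:
{"name": "drive_tool", "arguments": {
  "grip": [0.085, 0.085, 0.085, 0.085],
  "linear": [
    [0, 0, 0],
    [0, 0, 0],
    [0, 0, 0],
    [0, 0, 0]
  ],
  "twist": [0, 0, 0, 0]
}}

```text
time_s: 6.7
eef_pos: [0.5044, 0.2689, 0.0984]
ee_rot: [0.999, -0.045, -0.0, 0.0]
ft_force: [0.2, 0.0, 0.5]
gripper_width: 0.998
finger_force: 0.0
```

```bash
python3 look.py w5
python3 - <<'E'
from h import *
import pickle
d=pickle.load(open('w5.pkl','rb'))
im=cv2.imread('pics/w5.png')
# predicted tab-top corners from the earlier fit, drawn for comparison
c,s=np.cos(-.0909),np.sin(-.0909)
for x,y in [(17,28),(-17,28),(17,22),(-17,22),(17,-28),(-17,-28),(17,-22),(-17,-22)]:
    p=np.array([.5038+(c*x-s*y)/1000,.2669+(s*x+c*y)/1000,.092]); u=proj(d['KT'],p)[0]; cv2.circle(im,tuple(int(round(v)) for v in u),2,(0,0,255),-1)
cv2.imwrite('pics/c5.png',im)
E
```

```text
cover 0.67 [234. 349. 164. 102.] [315.  396.2] [ 94.5 168.8] 86.1 9236
cover 0.58 [234. 157. 171. 179.] [318.5 246.5] [165. 179.] -0.0 28172
tab_left 0.91 [258. 223.  19.  86.] [266.4 268.1] [86.  20.9] 88.6 1554
tab_right 0.93 [357. 227.  42.  88.] [370.  268.5] [21.5 85.1] 1.8 1593
[0.5044 0.2689 0.0984] [ 9.99e-01 -4.51e-02 -2.00e-04  1.00e-04]
```

View pics/c5.png

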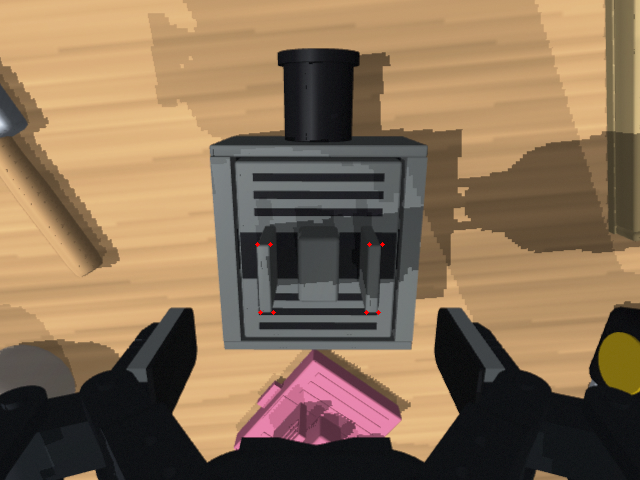

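The measured tab model (red dots) sits on the tabs at (258–272, 244–313) and (365–383, 244–313). The cover is still in place and the tabs have sprung out again. I'll shift 2 mm in tool y and make a guarded, lower descent with the fingers part closed.

Emit:
{"name": "drive_tool", "arguments": {
  "grip": [0.068, 0.068, 0.068, 0.068, 0.068],
  "linear": [
    [0, 0.002, 0],
    [0, 0.002, 0.01],
    [0, 0.002, 0.025],
    [0, 0.002, 0.035],
    [0, 0.002, 0.035]
  ],
  "twist": [0, 0, 0, 0, 0]
}}

```text
time_s: 7.4
eef_pos: [0.5034, 0.2665, 0.0619]
ee_rot: [0.999, -0.045, -0.001, 0.001]
ft_force: [-0.0, 0.2, -0.7]
gripper_width: 0.798
finger_force: 0.0
```

Emit:
{"name": "drive_tool", "arguments": {
  "grip": [0.068, 0.068, 0.068, 0.068],
  "linear": [
    [0, 0, 0.005],
    [0, 0, 0.01],
    [0, 0, 0.01],
    [0, 0, 0.01]
  ],
  "twist": [0, 0, 0, 0]
}}

```text
time_s: 7.8
eef_pos: [0.5043, 0.267, 0.0537]
ee_rot: [0.999, -0.045, 0.0, -0.0]
ft_force: [0.4, -0.7, 0.1]
gripper_width: 0.799
finger_force: 0.0
```

```bash
python3 look.py w6
python3 - <<'E'
import cv2
im=cv2.imread('pics/w6.png')[180:420,180:460]; im=cv2.convertScaleAbs(im,alpha=1.6,beta=15); cv2.imwrite('pics/c6.png',cv2.resize(im,None,fx=2.4,fy=2.4,interpolation=2))
E
```

```text
cover 0.59 [207. 170. 218. 219.] [315. 279.] [210. 218.] -0.0 42385
cover 0.58 [255. 404. 150.  50.] [319. 423.] [ 40. 128.] 90.0 3251
tab_left 0.57 [217. 255.  46. 114.] [248.  312.5] [113.  30.] 90.0 2809
tab_left 0.48 [208. 168. 216. 222.] [315.  279.5] [219. 210.] 90.0 42637
tab_right 0.61 [364. 256.  32. 116.] [379.6 313.1] [ 29.3 114. ] 2.3 2773
tab_right 0.48 [258. 428.  16.  11.] [265.5 432.5] [ 9.9 12.7] 45.0 107
[0.5043 0.267  0.0537] [ 0.999  -0.0451  0.     -0.    ]
```

View pics/c6.png

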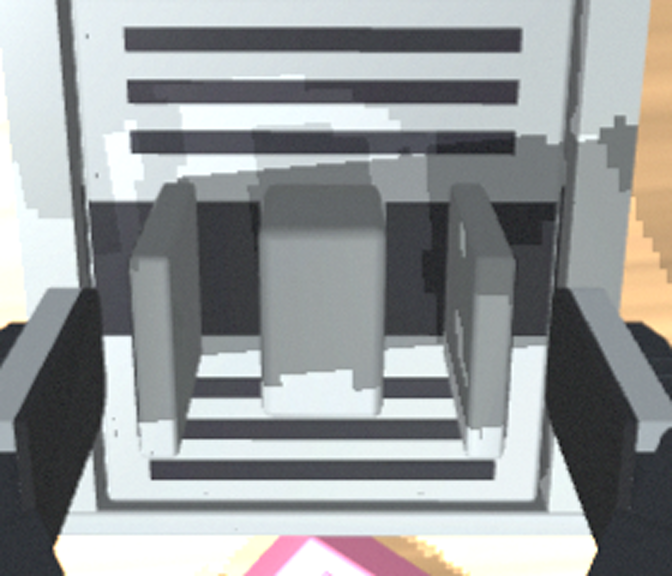

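The crop shows the fingers on either side of the tabs and centred, with no force. The finger ends at (223,301) and (410,301) sit about 33 mm behind the TCP, so roughly z≈0.087. I'll go 12 mm lower and then close.

Emit:
{"name": "drive_tool", "arguments": {
  "grip": [0.068, 0.068, 0.068, 0.068],
  "linear": [
    [0, 0, 0.005],
    [0, 0, 0.01],
    [0, 0, 0.012],
    [0, 0, 0.012]
  ],
  "twist": [0, 0, 0, 0]
}}

```text
time_s: 8.4
eef_pos: [0.504, 0.2668, 0.041]
ee_rot: [0.999, -0.045, -0.0, 0.0]
ft_force: [-0.5, -0.3, 0.6]
gripper_width: 0.794
finger_force: 0.0
```

Emit:
{"name": "drive_tool", "arguments": {
  "grip": [0.05, 0.04, 0.03, 0.026, 0.026],
  "linear": [
    [0, 0, 0],
    [0, 0, 0],
    [0, 0, 0],
    [0, 0, 0],
    [0, 0, 0]
  ],
  "twist": [0, 0, 0, 0, 0],
  "squeeze": 35
}}

```text
time_s: 8.9
eef_pos: [0.5048, 0.2676, 0.0429]
ee_rot: [0.999, -0.045, 0.001, -0.001]
ft_force: [-1.6, -0.1, 13.3]
gripper_width: 0.342
finger_force: 33.9
```

Emit:
{"name": "drive_tool", "arguments": {
  "grip": [0.02, 0.02, 0.02],
  "linear": [
    [0, 0, 0],
    [0, 0, 0],
    [0, 0, 0]
  ],
  "twist": [0, 0, 0]
}}

```text
time_s: 9.2
eef_pos: [0.5048, 0.2676, 0.0429]
ee_rot: [0.999, -0.045, 0.001, -0.001]
ft_force: [-1.9, 0.1, 12.8]
gripper_width: 0.344
finger_force: 33.9
```

Now gripped at about 30 mm with 34 N on the pads. Next I'll lift straight up.

Emit:
{"name": "drive_tool", "arguments": {
  "grip": [0.02, 0.02, 0.02, 0.02, 0.02],
  "linear": [
    [0, 0, -0.004],
    [0, 0, -0.012],
    [0, 0, -0.022],
    [0, 0, -0.035],
    [0, 0, -0.05]
  ],
  "twist": [0, 0, 0, 0, 0]
}}

```text
time_s: 9.7
eef_pos: [0.5042, 0.2668, 0.0926]
ee_rot: [0.999, -0.045, -0.0, 0.0]
ft_force: [0.1, 0.1, -3.2]
gripper_width: 0.338
finger_force: 35.8
```

Emit:
{"name": "drive_tool", "arguments": {
  "grip": [0.02, 0.02, 0.02, 0.02],
  "linear": [
    [0, 0, -0.03],
    [0, 0, -0.05],
    [0, 0, -0.05],
    [0, 0, -0.05]
  ],
  "twist": [0, 0, 0, 0]
}}

```text
time_s: 10.1
eef_pos: [0.5043, 0.2669, 0.1421]
ee_rot: [0.999, -0.045, 0.0, -0.0]
ft_force: [0.1, -0.7, -2.8]
gripper_width: 0.338
finger_force: 35.8
```

Run:
```python
from h import *
s=robot.get_state(); im=robot.snapshot('wrist'); sc=robot.snapshot('scene')
o=np.hstack([cv2.resize(im,(400,300)),cv2.resize(sc[60:300,260:580],(400,300))]); save('w7',o)
```

```text
(no output)
```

View pics/w7.png

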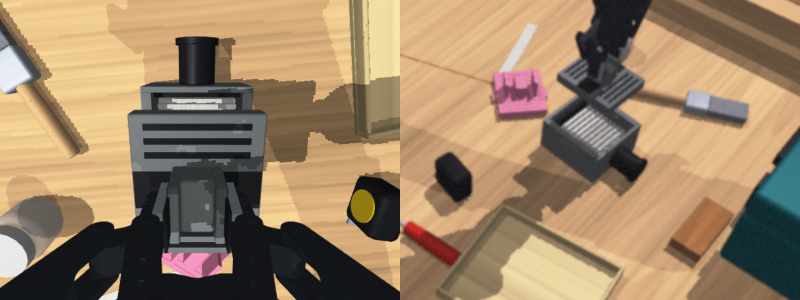

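The cover is off its box and hangs level: the wrist view shows the filter behind it, and the scene view shows the open box. That view took me past the ten-picture limit, so I'll check the rest by numbers. Next is the carry to the tray, turning to its yaw of about 0.13.

Emit:
{"name": "drive_tool", "arguments": {
  "grip": [0.02, 0.02, 0.02, 0.02, 0.02],
  "linear": [
    [0.01, 0.02, 0],
    [0.025, 0.055, 0],
    [0.04, 0.09, 0],
    [0.055, 0.125, 0],
    [0.07, 0.16, 0]
  ],
  "twist": [0, 0, 0, 0, 0]
}}

```text
time_s: 10.7
eef_pos: [0.5592, 0.0998, 0.1403]
ee_rot: [0.999, -0.045, -0.001, 0.0]
ft_force: [1.3, 0.7, -2.9]
gripper_width: 0.335
finger_force: 35.8
```

Emit:
{"name": "drive_tool", "arguments": {
  "grip": [0.02, 0.02, 0.02, 0.02, 0.02],
  "linear": [
    [0.015, 0.035, 0],
    [0.03, 0.065, 0],
    [0.04, 0.09, 0],
    [0.047, 0.102, 0],
    [0.047, 0.102, 0]
  ],
  "twist": [-0.05, -0.1, -0.15, -0.2, -0.22]
}}

```text
time_s: 11.2
eef_pos: [0.5972, -0.0074, 0.1402]
ee_rot: [0.998, 0.064, -0.001, 0.0]
ft_force: [-1.0, 0.4, -3.3]
gripper_width: 0.338
finger_force: 35.8
```

Emit:
{"name": "drive_tool", "arguments": {
  "grip": [0.02, 0.02, 0.02, 0.02, 0.02],
  "linear": [
    [0, 0, 0.02],
    [0, 0, 0.045],
    [0, 0, 0.07],
    [0, 0, 0.09],
    [0, 0, 0.09]
  ],
  "twist": [0, 0, 0, 0, 0]
}}

```text
time_s: 11.7
eef_pos: [0.5947, -0.0031, 0.0485]
ee_rot: [0.998, 0.065, -0.003, -0.0]
ft_force: [-1.1, 0.2, -2.1]
gripper_width: 0.336
finger_force: 35.8
```

```bash
cat > chk.py <<'E'
from h import *
import sys
s=robot.get_state(); print(s['eef_pos'].round(4),s['ft_force'].round(1),s['gripper_width'],s['finger_force'])
z=float(sys.argv[1])
for n in ['top','scene']:
    im=robot.snapshot(n); save(n+sys.argv[2],im); KT=cam(n)
    for l,h in [('tray',.024),('cover',z)]:
        for r in robot.cut_out(n,l)[:3]:
            c=max(cv2.findContours(r['region'].astype(np.uint8),0,2)[0],key=cv2.contourArea)
            P=np.array([onz(KT,p[0],h)[:2] for p in c],np.float32);q=cv2.minAreaRect(P);print(n,l,round(r['p'],2),np.round(q[0],4),np.round(q[1],3),round(q[2],1))
E
python3 chk.py 0.055 8
```

```text
[ 0.5947 -0.0031  0.0485] [-1.1  0.2 -2.1] 0.3356911681238202 35.77410578727722
scene tray 0.67 [ 0.598  -0.0083] [0.214 0.191] 7.6
scene cover 0.68 [ 0.5929 -0.001 ] [0.105 0.093] 8.3
```

The cover is centred over the tray at about (0.593, -0.001), and the turn matches the tray. I'll lower it to just above the floor, then make guarded steps.

Emit:
{"name": "drive_tool", "arguments": {
  "grip": [0.02, 0.02, 0.02, 0.02, 0.02],
  "linear": [
    [0, 0, 0.015],
    [0, 0, 0.028],
    [0, 0, 0.036],
    [0, 0, 0.036],
    [0, 0, 0.036]
  ],
  "twist": [0, 0, 0, 0, 0]
}}

```text
time_s: 12.5
eef_pos: [0.5969, -0.0045, 0.0151]
ee_rot: [0.998, 0.065, -0.001, 0.0]
ft_force: [0.2, 0.6, -2.3]
gripper_width: 0.337
finger_force: 35.8
```

Emit:
{"name": "drive_tool", "arguments": {
  "grip": [0.02, 0.02, 0.02, 0.02],
  "linear": [
    [0, 0, 0.002],
    [0, 0, 0.004],
    [0, 0, 0.004],
    [0, 0, 0.004]
  ],
  "twist": [0, 0, 0, 0]
}}

```text
time_s: 12.9
eef_pos: [0.5973, -0.0045, 0.0118]
ee_rot: [0.998, 0.065, 0.0, 0.0]
ft_force: [1.4, -0.7, -2.8]
gripper_width: 0.34
finger_force: 35.8
```

Emit:
{"name": "drive_tool", "arguments": {
  "grip": [0.02, 0.02, 0.02],
  "linear": [
    [0, 0, 0.002],
    [0, 0, 0.002],
    [0, 0, 0.002]
  ],
  "twist": [0, 0, 0]
}}

```text
time_s: 13.2
eef_pos: [0.5972, -0.0045, 0.0096]
ee_rot: [0.998, 0.065, -0.0, -0.0]
ft_force: [-0.4, -0.7, -3.4]
gripper_width: 0.339
finger_force: 35.8
```

Emit:
{"name": "drive_tool", "arguments": {
  "grip": [0.02, 0.02, 0.02],
  "linear": [
    [0, 0, 0.002],
    [0, 0, 0.002],
    [0, 0, 0.002]
  ],
  "twist": [0, 0, 0]
}}

```text
time_s: 13.5
eef_pos: [0.5971, -0.0045, 0.0075]
ee_rot: [0.998, 0.065, -0.0, 0.0]
ft_force: [0.5, -0.0, -2.6]
gripper_width: 0.336
finger_force: 35.8
```

Emit:
{"name": "drive_tool", "arguments": {
  "grip": [0.02, 0.02, 0.02],
  "linear": [
    [0, 0, 0.0015],
    [0, 0, 0.0015],
    [0, 0, 0.0015]
  ],
  "twist": [0, 0, 0]
}}

```text
time_s: 13.8
eef_pos: [0.5972, -0.0045, 0.0061]
ee_rot: [0.998, 0.065, -0.0, 0.0]
ft_force: [0.2, -0.4, -1.8]
gripper_width: 0.338
finger_force: 35.8
```

Emit:
{"name": "drive_tool", "arguments": {
  "grip": [0.02, 0.02, 0.02],
  "linear": [
    [0, 0, 0.0015],
    [0, 0, 0.0015],
    [0, 0, 0.0015]
  ],
  "twist": [0, 0, 0]
}}

```text
time_s: 14.1
eef_pos: [0.5974, -0.0045, 0.0051]
ee_rot: [0.998, 0.065, 0.0, 0.0]
ft_force: [-1.1, 0.0, 5.3]
gripper_width: 0.343
finger_force: 37.6
```

Emit:
{"name": "drive_tool", "arguments": {
  "grip": [0.02, 0.02, 0.02],
  "linear": [
    [0, 0, 0.001],
    [0, 0, 0.001],
    [0, 0, 0.001]
  ],
  "twist": [0, 0, 0]
}}

```text
time_s: 14.4
eef_pos: [0.5974, -0.0045, 0.005]
ee_rot: [0.998, 0.065, 0.0, 0.0]
ft_force: [-3.4, -0.2, 16.5]
gripper_width: 0.338
finger_force: 40.0
```

It touched at TCP z≈0.005, as predicted. I'll ease off 1 mm, open and retreat.

Emit:
{"name": "drive_tool", "arguments": {
  "grip": [0.02, 0.036, 0.044, 0.052, 0.06],
  "linear": [
    [0, 0, -0.001],
    [0, 0, -0.001],
    [0, 0, -0.001],
    [0, 0, -0.001],
    [0, 0, -0.001]
  ],
  "twist": [0, 0, 0, 0, 0]
}}

```text
time_s: 14.9
eef_pos: [0.5972, -0.0045, 0.0044]
ee_rot: [0.998, 0.065, -0.0, 0.0]
ft_force: [0.5, 0.5, 0.7]
gripper_width: 0.696
finger_force: 0.0
```

Emit:
{"name": "drive_tool", "arguments": {
  "grip": [0.07, 0.08, 0.082, 0.082, 0.082],
  "linear": [
    [0, 0, 0],
    [0, 0, 0],
    [0, 0, 0],
    [0, 0, 0],
    [0, 0, 0]
  ],
  "twist": [0, 0, 0, 0, 0]
}}

```text
time_s: 15.4
eef_pos: [0.5972, -0.0045, 0.0047]
ee_rot: [0.998, 0.065, 0.0, 0.0]
ft_force: [-0.4, 0.2, 0.6]
gripper_width: 0.96
finger_force: 0.0
```

Emit:
{"name": "drive_tool", "arguments": {
  "grip": [0.082, 0.082, 0.082, 0.082, 0.082],
  "linear": [
    [0, 0, -0.015],
    [0, 0, -0.04],
    [0, 0, -0.08],
    [0, 0, -0.12],
    [0, 0, -0.16]
  ],
  "twist": [0, 0, 0, 0, 0]
}}

```text
time_s: 15.9
eef_pos: [0.5969, -0.0045, 0.1673]
ee_rot: [0.998, 0.065, 0.0, -0.0]
ft_force: [0.6, 0.3, -0.4]
gripper_width: 0.964
finger_force: 0.0
```

Emit:
{"name": "drive_tool", "arguments": {
  "grip": [0.082, 0.082, 0.082, 0.082, 0.082],
  "linear": [
    [0, 0.05, -0.02],
    [0, 0.1, -0.04],
    [0, 0.14, -0.04],
    [0, 0.14, -0.04],
    [0, 0.14, -0.04]
  ],
  "twist": [0, 0, 0, 0, 0]
}}

```text
time_s: 16.4
eef_pos: [0.6149, -0.1449, 0.2056]
ee_rot: [0.998, 0.063, 0.0, 0.0]
ft_force: [-0.6, -0.0, -0.4]
gripper_width: 0.959
finger_force: 0.0
```

```bash
python3 chk.py 0.022 9
python3 - <<'E'
from h import *
# cover rim test: score vs height from both views (tabs' place)
P={}
for n in ['top','scene']:
    robot.snapshot(n);KT=cam(n)
    for l in ['tab_left','tab_right']:
        for r in robot.cut_out(n,l)[:3]:
            c=np.argwhere(r['region']).mean(0)[::-1]; print(n,l,round(r['p'],2),c.round(1),onz(KT,c,.042).round(4))
E
```

```text
[ 0.6149 -0.1449  0.2056] [-0.6 -0.  -0.4] 0.9594649732822098 0.0
top tray 0.63 [ 0.5968 -0.0034] [0.213 0.18 ] 7.5
top cover 0.83 [ 0.5961 -0.0047] [0.102 0.096] 7.7
top cover 0.77 [0.347  0.2784] [0.093 0.103] 47.3
scene tray 0.81 [ 0.6104 -0.007 ] [0.189 0.19 ] 7.9
scene cover 0.89 [ 0.5972 -0.0083] [0.103 0.099] 6.1
scene cover 0.48 [0.3729 0.298 ] [0.022 0.082] 37.9
top tab_left 0.74 [192.4 323.1] [0.3288 0.257  0.042 ]
top tab_right 0.63 [170.7 302.7] [0.3653 0.2985 0.042 ]
scene tab_left 0.54 [370.4 267.3] [0.5925 0.0178 0.042 ]
scene tab_right 0.69 [354.5 290.3] [ 0.6002 -0.0367  0.042 ]
scene tab_right 0.54 [368.9 127.6] [0.3739 0.2903 0.042 ]
```

The cover lies flat and centred in the tray. Both views agree on its position and turn, the tabs are upright at ±27 mm, and the arm is clear.

```bash
python3 -c "
from bench import robot
print(robot.hand_in())"
```

```text
the job is handed in; nothing more can be done
None
```

The slotted cover was unclipped, lifted off the hose box, set down flat and right way up in the tray, released and handed in at about 17 s; the first pinch only caught the tab tops (about 21 N) and was redone lower, and I viewed 11 pictures, one over the limit of 10.

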